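Tip a pile of receivers into the charging cradle

TASK

The three red receivers stand unevenly in the white cleaning tray. Take all three together as one pile (squared up, or they will not fit) and put them in the empty charging cradle: tip the pile in with the toes under the metal lip, then bring it down until all three stand upright, flat on the cradle floor. Let go, and leave the small things lying around the tray and cradles where they are.

Things in the scene. Friction and masses are not known exactly. Their poses are not given: they have to be found in the camera images.
- rx1: red receiver on edge in the tray, one of three alike, rigid, about 70 g. Case 76 long (x) x 14 thick (y) x 60 high (z) mm; a black toe, 9 long x 14 wide x 10 high, sticks out at the -x end, flush with the underside (85 mm overall). Grey antenna stub on top at x = +29, 9 across, 14 high. Origin: centre of the case's 76 x 14 underside, toe not counted
- rx2: red receiver on edge in the tray, one of three alike, rigid, about 70 g. Case 76 long (x) x 14 thick (y) x 60 high (z) mm; a black toe, 9 long x 14 wide x 10 high, sticks out at the -x end, flush with the underside (85 mm overall). Grey antenna stub on top at x = +29, 9 across, 14 high. Origin: centre of the case's 76 x 14 underside, toe not counted
- rx3: red receiver on edge in the tray, one of three alike, rigid, about 70 g. Case 76 long (x) x 14 thick (y) x 60 high (z) mm; a black toe, 9 long x 14 wide x 10 high, sticks out at the -x end, flush with the underside (85 mm overall). Grey antenna stub on top at x = +29, 9 across, 14 high. Origin: centre of the case's 76 x 14 underside, toe not counted
- rx1_toe (a point): the tip of rx1's toe: middle of the lower front edge, 47 mm from rx1's origin along its -x
- rx2_toe (a point): the tip of rx2's toe: middle of the lower front edge, 47 mm from rx2's origin along its -x
- rx3_toe (a point): the tip of rx3's toe: middle of the lower front edge, 47 mm from rx3's origin along its -x
- tray: white cleaning tray fixed to the desk; place and yaw (within 0.3 rad) vary. Origin under its middle, x towards its end stop. Floor 6 mm above the desk, x = -85 to 50. Side walls x = -40 to 52, y = +-24 to +-29, tops 20 mm above the desk. The -x end is open. The receivers stand in it, toes to -x, with side gaps of about 1.5 mm, each 1 to 9 mm short of the stop; they slide easily
- tray_stop (a point): foot of the end stop's inner face, mid-width, on the tray floor (50 mm from the tray's origin along +x), axes as the tray. The stop is 5 mm thick, 66 wide and 30 high above the tray floor. The case ends without toes lie against it when the pile is squared up. Pushed hard on the stop, receivers spring back some 4 mm if let go abruptly: push lightly, withdraw slowly
- cradle: the empty charging cradle (the one without blue devices): black base 110 x 66 x 10 mm fixed to the desk; place and yaw (within 0.3 rad) vary. Origin at the centre of its underside, x from the lip end to the rear wall. All rigid, no springs
- cell (a point): middle of the cell's flat floor, 10 mm above the desk, axes as the cradle. Inside 88 mm long (x +-44) and 46 wide (y +-23). Above the floor the rear wall (+x) is 25 mm high, the side walls 18; walls 5 mm thick. Seated receivers have 0 to 3 mm of play along x, toes under the lip, upper 40 mm above the side walls
- lip (a point): middle of the lower free edge of the aluminium lip, 37 mm to -x of the cell's middle and 15 mm above its floor. The lip overhangs the cell by 7 mm from the -x end wall (x = -44 to -37), full width, 4 mm thick. The pile cannot go straight down: toe end 25 degrees down it enters behind the lip, slides to -x under it and is then levelled past the rear wall
- full_cradle: an identical fixed cradle already filled with three fixed blue devices of the receivers' shape; leave alone. Origin and axes as the empty cradle; its devices reach 84 mm above the desk. Cradles and tray stand side by side in any order, at least 170 mm apart centre to centre
- battery: black battery pack with a yellow patch, 55 x 36 x 12 mm, loose; origin under its centre
- spare_tx: blue transmitter lying flat, 80 x 50 x 18 mm plus antenna, loose; origin under its centre
- earpiece: round black earpiece 44 mm across, 13 high, loose; origin under its centre
- clip_tin: round aluminium tin 60 mm across, 22 high, loose; origin under its centre
Things that resemble listed ones, but are neither listed nor needed, are in the scene too. Leave any purple or yellow look-alike of the rx1 alone.

How it is judged (in metres and radians):
On the way:
1. all three receivers are off the tray at the same time, lifted as one pile (height (world z) of each of rx1, rx2, rx3 above 0.045 m), for 0.2 s.
At the end, for the whole second after the job is handed in: all three red receivers stand in the empty cradle's cell, undersides and toes within 3 mm of its floor, toe tips under the lip (within 4.5 mm of the end wall), upright within 0.1 rad, at rest and released (z of rx1 in the frame of cell between -0.003 and 0.003 m and z of each of rx1_toe, rx2, rx2_toe, rx3, rx3_toe in the frame of cell below 0.003 m and x of rx1_toe in the frame of cell between -0.046 and -0.0395 m and y of rx1 in the frame of cell between -0.023 and 0.023 m and angle between each of rx1, rx2, rx3's own z axis and vertical below 0.1 rad and linear speed of each of rx1, rx2, rx3 below 0.02 m/s and z of each of rx2, rx3 in the frame of cell above -0.003 m and x of rx2_toe in the frame of cell between -0.046 and -0.0395 m and y of rx2 in the frame of cell between -0.023 and 0.023 m and x of rx3_toe in the frame of cell between -0.046 and -0.0395 m and y of rx3 in the frame of cell between -0.023 and 0.023 m); the robot touches nothing.
It fails at once if one of the small loose things lying by (battery pack, transmitter, earpiece, tin) is moved by more than 30 mm (distance of any of battery, spare_tx, earpiece, clip_tin from where it was at the start of the episode above 0.03 m).
It also fails if it takes over 61 s, if anything falls off the work surface, if the arm or the gripper's body presses on something with over 40 N, if the wrist force passes 120 N, or if a joint passes its speed limit or range.

ROBOT

A 7-joint arm with a two-finger parallel gripper is mounted at the origin on the work surface. World frame = base frame: x ahead of the robot, y to its left, z up, the work surface at z = 0. Lengths are in mm, angles in rad, forces in N, time in s.
With the tool pointing down it reaches from about 400 to 875 mm from the base axis. Payload 19.3 kg.
Tool frame: the origin (TCP) lies on the centre line of the jaws, within the pads' length; the fingertips stand 25 mm ahead of it and the grasp point (between the pads) lies 6 mm ahead of it (nose_length is the distance from the TCP to the fingertips, in mm); z points along the fingers, y is the line along which they close (so a half turn about z gives the same grasp; the last joint's range is limited). The gripper opens to 85 mm and grips with 20 to 120 N. Pads are 22 mm wide; open, the fingers measure 114 mm over their backs; the gripper's body (76 mm by 85 mm) begins 54 mm behind the grasp point. The pads swing forward as they close: fully open they stand 13 mm farther back than shut.
Start: joints at [1.125, 0.521, -0.036, 1.599, 0.021, 1.021, -0.113], TCP at [229.358, -581.387, 256.291] pointing down, gripper open.
Joint ranges: [-2.91, 2.91], [-0.3, 2.13], [-1.5, 1.42], [0.17, 2.43], [-1.26, 4.41], [0.16, 1.93], [-2.52, 2.52]. Speed limits (rad/s): [1.89, 1.89, 2.39, 2.39, 3.01, 3.01, 3.01].

INTERFACE

Orientations are given as a unit quaternion [w, x, y, z].
In Python, from bench import * gives the robot as it stands. The module is installed in compiled form; this text tells all that it offers.
- The arm moves only by the tool drive_tool, never from a script. Its argument "series" is a list of rows, each a list of 6 numbers: the shift along the tool's x, y, z in mm, then the turn, a rotation vector about the tool's x, y, z in degrees. A call has 1 to 12 rows; each row is the pose to reach, as a shift and turn from the pose commanded when the call began, along the tool's axes at that moment; what a row does not reach only later rows make up. A row lasts 1/10 s, in which the tool goes at most 50 mm and 8.59 degrees, less where a joint would pass 70% of its speed; a pose out of reach is approached as far as the arm can. A call with a gripper value outside its range is refused whole. "claw" is the finger opening in mm, from 0 to 85.4, set as the call begins (left out, the last holds). The fingers move at their own pace and stop on an object; "newtons" is the grip in N (left out, the last holds). Time passes only in rows, so rows that repeat a pose let the fingers close. It gives the time, the measured TCP pose, the force, the opening and the grip force at its end, in the units of the state.
- read_state(): the state, without advancing time (a new reading comes with each control period).
- capture(name): name is "scene" or "top" or "wrist"; returns a dict with "frame" (400x640x3 uint8, red, green, blue), "vfov" (degrees; the focal length in pixels is half the picture's height over the tangent of half this angle, whatever the lens; pixels are square), "cx", "cy" (the principal point, pixels), "dist" ([k1, k2, p1, p2, k3] as OpenCV has them; the pictures are not rectified), "T" (4x4, takes a point from camera to world coordinates). Camera axes: x right, y up, looking along -z (the intrinsics and any distortion apply to the point x, -y, -z); pixel columns grow to the right and rows downward; lengths in mm; the calibration is good to about 2 mm. A picture is of the moment at which its call begins. There is no depth.
- job_done(): hands the job in; it is judged then, once.
The state is a dict: "time_s": time; "joints": joint angles; "dq": joint speeds; "effort": joint torques, N m; "tool_pos": TCP position; "ee_rot": TCP orientation; "force": force on the tool from outside, world axes, zero at the start; "torque": the same for the moment, N m; "width": opening from 0.0 (shut) to 1.0 (fully open); "gripper_force": force on a finger pad.
Only numpy, scipy, OpenCV 4.12 (cv2) and the standard library are available. Lean on these libraries where they do the work, as an engineer would, in place of code of your own. Each camera call takes 0.05 s, during which the arm holds its last target. There are 200 camera calls.

## Working session

There is one attempt and no reset: what is moved stays moved. The work goes in short steps, Python scripts to look and compute and a tool call to move; the robot and the scene stay as the last step left them, time stands still between calls to the robot, and variables do not carry over. Pictures are saved under pics/ and viewed, at most 10 in all, crops included, and the job is handed in when it is done.

Besides the shell and the picture viewer there is one more tool, called by a JSON object that holds its "fn" and its "kwargs", one argument or row to a line. drive_tool: Moves the arm, as the interface text tells. Its arguments: {"type":"object","properties":{"series":{"type":"array","items":{"type":"array","items":{"type":"number"}}},"claw":{"type":"number"},"newtons":{"type":"number"}},"required":["series"]}

```bash
mkdir -p pics; cat > h.py <<'E'
import numpy as np, cv2
from scipy.spatial.transform import Rotation as R
from bench import *
def K(c):
    f=200/np.tan(np.radians(c["vfov"])/2)
    return np.array([[f,0,c["cx"]],[0,f,c["cy"]],[0,0,1.]])
def ray(c,uv):
    p=cv2.undistortPoints(np.array(uv,float).reshape(-1,1,2),K(c),np.array(c["dist"],float)).reshape(-1,2)
    T=np.array(c["T"]); d=np.c_[p[:,0],-p[:,1],-np.ones(len(p))]@T[:3,:3].T
    return T[:3,3],d
def onz(c,uv,z):
    o,d=ray(c,uv); return o+d*((z-o[2])/d[:,2])[:,None]
def proj(c,P):
    T=np.array(c["T"]); q=(np.array(P,float).reshape(-1,3)-T[:3,3])@T[:3,:3]
    q=q*[1,-1,-1]
    return cv2.projectPoints(q,np.zeros(3),np.zeros(3),K(c),np.array(c["dist"],float))[0].reshape(-1,2)
def tool():
    s=read_state(); q=np.array(s["ee_rot"]); return np.array(s["tool_pos"]),R.from_quat(q[[1,2,3,0]])
def save(c,n,box=None,k=1):
    f=c["frame"][:,:,::-1]
    if box: f=f[box[1]:box[3],box[0]:box[2]]
    cv2.imwrite("pics/"+n,cv2.resize(f,None,fx=k,fy=k,interpolation=cv2.INTER_CUBIC))
E
python3 - <<'E'
from h import *
import pickle
print(read_state())
C={}
for n in("top","scene"):
    c=capture(n);C[n]=c;save(c,n+"0.png",None,1.25);print(n,c["vfov"],c["cx"],c["cy"],c["dist"],np.round(c["T"],3).tolist())
pickle.dump(C,open("c0.pkl","wb"))
E
```

```text
{'time_s': 0.0, 'joints': array([ 1.12483485,  0.52201958, -0.03632246,  1.60001363,  0.02120671,
        1.02108652, -0.11276806]), 'dq': array([ 7.53840785e-04,  2.26326804e-03,  9.89593650e-04,  2.12605086e-03,
       -5.49899090e-04,  9.72249634e-05, -1.08677938e-03]), 'effort': array([ 5.07363748e-04, -9.27119064e+01,  1.97984509e+00, -3.69944322e+01,
        1.77132612e-02,  8.25872499e-03, -1.27956368e-04]), 'tool_pos': array([ 229.21199688, -581.11788004,  255.7202904 ]), 'ee_rot': array([-5.50794387e-04,  9.82400122e-01,  1.86787779e-01, -1.50301191e-04]), 'force': array([-0.58203211,  0.13080271,  0.01837235]), 'torque': array([ 0.01362552, -0.02489867,  0.08055085]), 'gripper_force': 0.0, 'width': 1.0036769938399157}
top 57.598018321348746 322.0928506743085 194.5642849823935 [-0.03477904  0.          0.          0.          0.        ] [[-0.011, 0.999, -0.045, 534.788], [-1.0, -0.012, -0.026, 50.099], [-0.026, 0.045, 0.999, 813.245], [0.0, 0.0, 0.0, 1.0]]
scene 53.1873116817115 320.91729087367526 199.28282103404695 [-0.03843497  0.          0.          0.          0.        ] [[-0.753, -0.458, 0.472, 996.318], [0.657, -0.501, 0.563, 563.344], [-0.021, 0.735, 0.678, 681.318], [0.0, 0.0, 0.0, 1.0]]
```

View pics/top0.png

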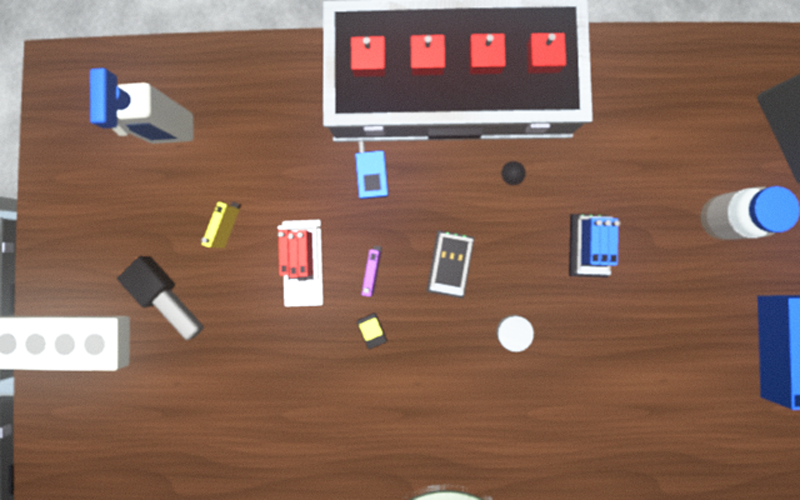

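View pics/scene0.png

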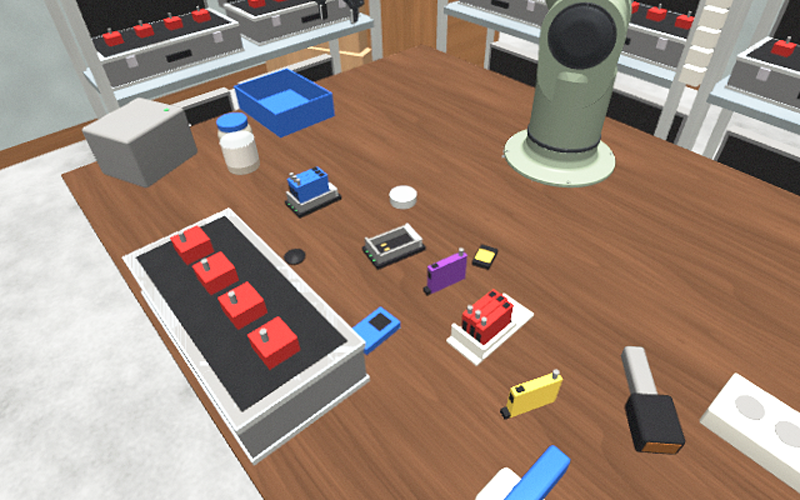

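The top view (1.25x) shows, at these positions:
- the red trio in the white tray at (297,253)
- the empty cradle at (452,264)
- the full cradle at (597,243)

Things that could be mistaken for the trio (display px):
- yellow look-alike (220,225)
- purple look-alike (371,271)
- red units in the case (368..548,50)
- blue devices (597,243)

I choose the red trio at (297,253), in the white tray.

```bash
python3 - <<'E'
from h import *
import pickle
c=pickle.load(open("c0.pkl","rb"))["top"]
f=c["frame"]; hsv=cv2.cvtColor(f,cv2.COLOR_RGB2HSV)
red=cv2.inRange(hsv,(0,130,90),(8,255,255))|cv2.inRange(hsv,(172,130,90),(180,255,255))
red[:150]=0; red[:,:200]=0; red[:,280:]=0
p=cv2.findNonZero(red).reshape(-1,2); print("red",len(p),p.min(0),p.max(0),onz(c,[p.mean(0)],66))
wh=cv2.inRange(hsv,(0,0,150),(180,60,255)); wh[:170]=0;wh[250:]=0; wh[:,:215]=0;
for n,(a,b,z) in dict(tray=(215,270,10),cradle=(330,390,30)).items():
    m=np.zeros_like(wh); m[:,a:b]=wh[:,a:b]
    q=cv2.findNonZero(m); r=cv2.minAreaRect(q); print(n,r,"\n",np.round(onz(c,cv2.boxPoints(r),z),1).tolist())
save(c,"crop0.png",(210,165,400,255),4)
E
```

```text
red 456 [222 184] [249 221] [[550.91920835 247.36719411  66.        ]]
tray ((240.4332733154297, 210.09841918945312), (69.30242919921875, 34.72256088256836), 87.27368927001953) 
 [[614.5, 295.8, 10.0], [617.1, 217.5, 10.0], [463.5, 210.7, 10.0], [460.3, 288.3, 10.0]]
cradle ((360.6481018066406, 210.71719360351562), (27.511964797973633, 47.960052490234375), 10.713123321533203) 
 [[489.8, 27.1, 30.0], [590.8, 6.6, 30.0], [579.0, -51.3, 30.0], [478.3, -30.6, 30.0]]
```

View pics/crop0.png

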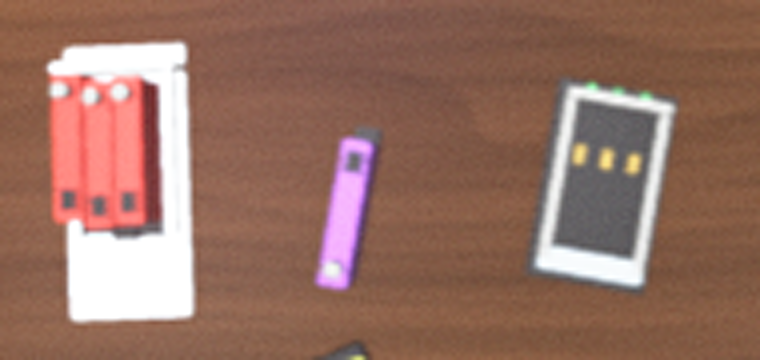

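The crop confirms the red trio (display px x 50–155, y 75–230) in the white tray. The tray stop is at the top (+x) and the toes point down. The empty cradle's wide lip is at its lower (robot-side) end, about (590,265).

```bash
cat >> h.py <<'E'
def Rt(yaw,tilt=0): return R.from_euler('ZY',[yaw,tilt],degrees=True)*R.from_quat([1,0,0,0])
def row(pos,yaw,tilt=0,base=None):
    p,r=base or tool()
    return np.round(np.r_[r.inv().apply(np.array(pos)-p),np.degrees((r.inv()*Rt(yaw,tilt)).as_rotvec())],2).tolist()
E
python3 - <<'E'
from h import *
print(row((440,-250,260),15)); print(row((510,250,260),2.8))
c=capture("wrist"); p,r=tool(); T=np.array(c["T"]); print(r.inv().apply(T[:3,3]-p), r.inv().as_matrix()@T[:3,:3],c["vfov"])
E
```

```text
[317.58, -230.68, -4.0, -0.06, 0.01, 6.53]
[566.21, -670.09, -3.58, -0.06, 0.02, 18.73]
[  68.6818464    -0.7216014  -118.03718364] [[-1.50319960e-04  9.62439408e-01  2.71496527e-01]
 [ 9.99999928e-01  2.39386642e-04 -2.94940011e-04]
 [-3.48854531e-04  2.71496463e-01 -9.62439374e-01]] 59.508999525890985
```

{"fn": "drive_tool", "kwargs": {
  "series": [
    [318, -231, -4, 0, 0, 6.5],
    [318, -231, -4, 0, 0, 6.5],
    [318, -231, -4, 0, 0, 6.5],
    [318, -231, -4, 0, 0, 6.5],
    [318, -231, -4, 0, 0, 6.5],
    [318, -231, -4, 0, 0, 6.5],
    [318, -231, -4, 0, 0, 6.5],
    [318, -231, -4, 0, 0, 6.5],
    [566, -670, -4, 0, 0, 18.7],
    [566, -670, -4, 0, 0, 18.7],
    [566, -670, -4, 0, 0, 18.7],
    [566, -670, -4, 0, 0, 18.7]
  ],
  "claw": 6
}}

```text
time_s: 1.35
tool_pos: [467.2, -56.2, 260.4]
ee_rot: [0.0, 1.0, 0.025, 0.0]
force: [1.9, -0.3, -0.7]
width: 0.074
gripper_force: 0.0
```

```bash
python3 - <<'E'
from h import *
print(row((500,250,240),2.8), tool()[0], Rt(0).as_matrix()[0], read_state()["joints"])
E
```

```text
[47.83, -304.24, 20.35, 0.01, -0.01, 0.02] [467.16405221 -56.22335224 260.37774463] [1. 0. 0.] [ 0.14121936  0.27597277 -0.17893271  1.98112647  0.06263344  0.88947988
 -1.59220617]
```

{"fn": "drive_tool", "kwargs": {
  "series": [
    [48, -304, 20, 0, 0, 0],
    [48, -304, 20, 0, 0, 0],
    [48, -304, 20, 0, 0, 0],
    [48, -304, 20, 0, 0, 0],
    [48, -304, 20, 0, 0, 0],
    [48, -304, 20, 0, 0, 0],
    [48, -304, 20, 0, 0, 0],
    [48, -304, 20, 0, 0, 0],
    [48, -304, 20, 0, 0, 0],
    [48, -304, 20, 0, 0, 0],
    [48, -304, 20, 0, 0, 0]
  ]
}}

```text
time_s: 2.45
tool_pos: [500.5, 246.5, 240.6]
ee_rot: [0.0, 1.0, 0.024, 0.0]
force: [0.0, -0.7, 1.0]
width: 0.071
gripper_force: 0.0
```

```bash
python3 - <<'E'
from h import *
import pickle
c=capture("wrist"); pickle.dump((c,tool()[0]),open("w1.pkl","wb")); save(c,"w1.png"); print(tool()[0],read_state()["joints"])
E
```

```text
[500.53729814 246.75232878 240.56417609] [-0.36276562  0.44344168 -0.27320126  1.78618968  0.14519129  0.93126127
 -2.22062143]
```

View pics/w1.png

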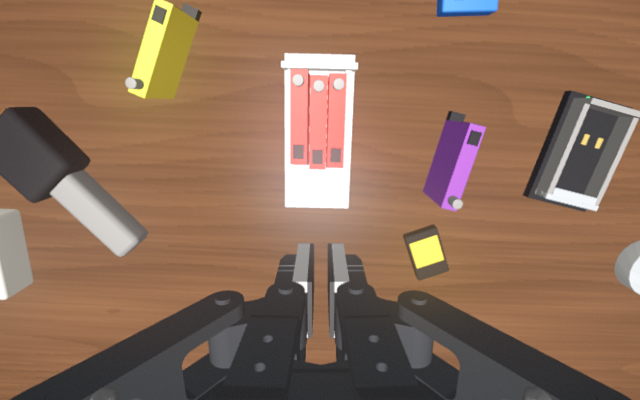

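The wrist view shows the tray from (285,55) to (352,208) and the stop band at y 55–68. The red receivers span x 290–346 and y 70–167, with the middle one the farthest from the stop. The fingers are nearly shut at the bottom.

```bash
python3 - <<'E'
from h import *
import pickle
c,_=pickle.load(open("w1.pkl","rb")); f=c["frame"]; hsv=cv2.cvtColor(f,cv2.COLOR_RGB2HSV)
red=cv2.inRange(hsv,(0,110,90),(8,255,255))|cv2.inRange(hsv,(172,110,90),(180,255,255))
r=red.copy(); r[:60]=0;r[190:]=0;r[:,:270]=0;r[:,370:]=0
# white region box
wh=cv2.inRange(hsv,(0,0,140),(180,70,255)); wh[:45]=0;wh[220:]=0;wh[:,:265]=0;wh[:,370:]=0
def edges(m,y):
    x=np.where(m[y])[0]; return (x.min()-.5,x.max()+.5) if len(x) else None
for y in (57,62,66,75,120,185,190,195,200): 
    e=edges(wh|r,y); z={57:36,62:36,66:36,75:20,120:20}.get(y,6); print(y,e,np.round(onz(c,[(e[0],y),(e[1],y)],z)[:,:2],1).tolist(), "z",z)
for x in (300,318,338):
    y=np.where((wh|r)[:,x])[0]; v=np.where(r[:,x])[0]
    print("col",x,"white",y.min(),y.max(),np.round(onz(c,[(x,y.min()-.5)],36)[0,:2],1),np.round(onz(c,[(x,y.max()+.5)],6)[0,:2],1),"red bot",v.max(),np.round(onz(c,[(x,v.max()+.5)],66)[0,:2],1))
for y in (95,130,150):
    e=edges(r,y); print("red",y,e,np.round(onz(c,[(e[0],y),(e[1],y)],66)[:,:2],1).tolist())
for x in(284,290,320,350,356): print(x,f[50:76:2,x].mean(1).astype(int))
E
```

```text
57 (np.float64(283.5), np.float64(355.5)) [[605.2, 283.7], [608.2, 221.7]] z 36
62 (np.float64(279.5), np.float64(357.5)) [[601.0, 287.1], [604.2, 219.7]] z 36
66 (np.float64(279.5), np.float64(358.5)) [[597.8, 287.0], [601.0, 218.6]] z 36
75 (np.float64(283.5), np.float64(354.5)) [[591.6, 285.0], [594.7, 220.1]] z 20
120 (np.float64(283.5), np.float64(352.5)) [[551.3, 284.2], [554.4, 219.1]] z 20
185 (np.float64(283.5), np.float64(350.5)) [[484.9, 284.3], [488.2, 215.1]] z 6
190 (np.float64(277.5), np.float64(349.5)) [[479.3, 290.5], [482.8, 215.8]] z 6
195 (np.float64(283.5), np.float64(349.5)) [[474.2, 284.1], [477.4, 215.4]] z 6
200 (np.float64(283.5), np.float64(349.5)) [[468.8, 284.0], [472.0, 215.0]] z 6
col 300 white 53 214 [609.5 269.6] [453.6 266.3] red bot 144 [534.4 265.5]
col 318 white 53 219 [610.2 254.2] [449. 247.] red bot 149 [530.9 250.4]
col 338 white 54 209 [610.3 237. ] [461.1 226.4] red bot 166 [517.4 232.8]
red 95 (np.float64(306.5), np.float64(344.5)) [[574.1, 261.6], [575.6, 231.1]]
red 130 (np.float64(305.5), np.float64(343.5)) [[546.5, 261.4], [547.9, 230.1]]
red 150 (np.float64(303.5), np.float64(342.5)) [[529.9, 262.5], [531.5, 229.9]]
284 [125 136 209 209 207 223 255 255 255 168 196 214 215]
290 [124 138 255 255 255 255 255 255 255 191 230 230 231]
320 [123 123 255 255 255 255 255 255 255 233 198 255 255]
350 [117 113 196 255 255 255 255 255 255 255 234 255 255]
356 [117 116 111 118 118 111 213 255 255 255 136 115 119]
```

```bash
python3 - <<'E'
from h import *
print(row((482,249.7,150),1.7)); print(row((482,249.7,45),1.7)); print(row((500,250.2,45),1.7))
E
```

```text
[-18.41, -3.84, 90.56, 0.01, -0.02, 1.04]
[-18.45, -3.86, 195.56, 0.01, -0.02, 1.04]
[-0.45, -3.5, 195.56, 0.01, -0.02, 1.04]
```

{"fn": "drive_tool", "kwargs": {
  "series": [
    [-18.4, -3.9, 50, 0, 0, 1],
    [-18.4, -3.9, 100, 0, 0, 1],
    [-18.4, -3.9, 150, 0, 0, 1],
    [-18.4, -3.9, 180, 0, 0, 1],
    [-18.4, -3.9, 195.5, 0, 0, 1],
    [-18.4, -3.9, 195.5, 0, 0, 1],
    [-10, -3.7, 195.5, 0, 0, 1],
    [-3, -3.6, 195.5, 0, 0, 1],
    [-3, -3.6, 195.5, 0, 0, 1],
    [-3, -3.6, 195.5, 0, 0, 1]
  ]
}}

```text
time_s: 3.5
tool_pos: [497.6, 251.2, 45.5]
ee_rot: [-0.0, 1.0, 0.016, 0.001]
force: [0.1, 0.2, 0.4]
width: 0.072
gripper_force: 0.0
```

{"fn": "drive_tool", "kwargs": {
  "series": [
    [2, 0.5, 0, 0, 0, 0],
    [3.5, 0.5, 0, 0, 0, 0],
    [5, 0.5, 0, 0, 0, 0],
    [6, 0.5, 0, 0, 0, 0],
    [7, 0.5, 0, 0, 0, 0],
    [8, 0.5, 0, 0, 0, 0],
    [9, 0.5, 0, 0, 0, 0],
    [9, 0.5, 0, 0, 0, 0]
  ]
}}

```text
time_s: 4.3
tool_pos: [506.2, 251.0, 44.8]
ee_rot: [0.0, 1.0, 0.016, -0.0]
force: [-1.2, 0.1, 1.0]
width: 0.067
gripper_force: 0.0
```

{"fn": "drive_tool", "kwargs": {
  "series": [
    [1, 0.3, 0, 0, 0, 0],
    [1.5, 0.3, 0, 0, 0, 0],
    [2, 0.3, 0, 0, 0, 0],
    [2, 0.3, 0, 0, 0, 0],
    [2, 0.3, 0, 0, 0, 0]
  ]
}}

```text
time_s: 4.8
tool_pos: [508.2, 250.8, 44.8]
ee_rot: [-0.0, 1.0, 0.016, 0.0]
force: [-0.4, -0.6, 0.1]
width: 0.07
gripper_force: 0.0
```

```bash
python3 - <<'E'
from h import *
s=read_state(); print(s["force"],s["tool_pos"])
c=capture("wrist"); save(c,"w2.png",(180,0,460,300),2)
E
```

```text
[-0.39355816 -0.55362102  0.12464698] [508.15599493 250.79587477  44.8301699 ]
```

View pics/w2.png

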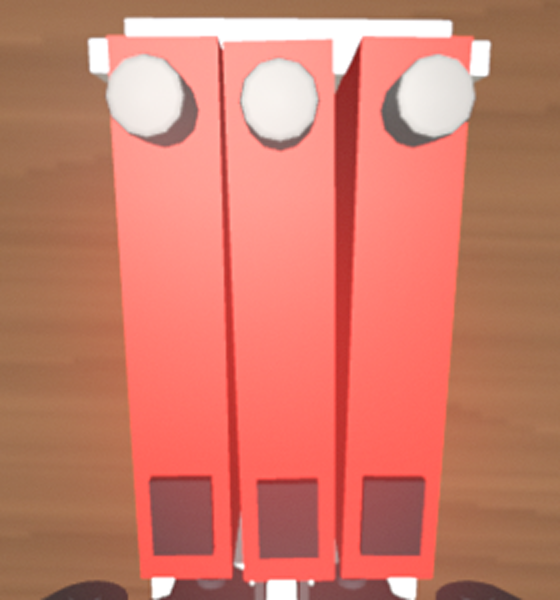

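The pile is nearly squared. The middle receiver's rear edge is at display y≈42, against 37 for the other two, about 1 mm behind. I'll push a little further.

{"fn": "drive_tool", "kwargs": {
  "series": [
    [0.5, 0, 0, 0, 0, 0],
    [1, 0, 0, 0, 0, 0],
    [1.5, 0, 0, 0, 0, 0],
    [1.5, 0, 0, 0, 0, 0],
    [1.5, 0, 0, 0, 0, 0]
  ]
}}

```text
time_s: 5.35
tool_pos: [509.0, 250.8, 44.7]
ee_rot: [0.0, 1.0, 0.016, -0.001]
force: [-5.5, -0.6, 2.8]
width: 0.074
gripper_force: 0.0
```

{"fn": "drive_tool", "kwargs": {
  "series": [
    [0.5, 0, 0, 0, 0, 0],
    [1, 0, 0, 0, 0, 0],
    [1.5, 0, 0, 0, 0, 0],
    [1.5, 0, 0, 0, 0, 0],
    [1.5, 0, 0, 0, 0, 0]
  ]
}}

```text
time_s: 5.85
tool_pos: [509.1, 250.9, 44.4]
ee_rot: [0.001, 1.0, 0.016, -0.002]
force: [-14.6, 0.3, 6.1]
width: 0.069
gripper_force: 0.0
```

Contact with the stop is solid. I'll withdraw slowly.

{"fn": "drive_tool", "kwargs": {
  "series": [
    [-0.4, 0, 0, 0, 0, 0],
    [-0.8, 0, 0, 0, 0, 0],
    [-1.2, 0, 0, 0, 0, 0],
    [-1.6, 0, 0, 0, 0, 0],
    [-2, 0, 0, 0, 0, 0],
    [-2.4, 0, 0, 0, 0, 0],
    [-2.8, 0, 0, 0, 0, 0],
    [-3.2, 0, 0, 0, 0, 0],
    [-3.6, 0, 0, 0, 0, 0],
    [-4, 0, 0, 0, 0, 0],
    [-4.5, 0, 0, 0, 0, 0],
    [-5, 0, 0, 0, 0, 0]
  ]
}}

```text
time_s: 7.05
tool_pos: [506.1, 250.7, 44.8]
ee_rot: [-0.0, 1.0, 0.016, 0.0]
force: [-1.0, -0.2, -0.1]
width: 0.072
gripper_force: 0.0
```

{"fn": "drive_tool", "kwargs": {
  "series": [
    [-0.5, 0, 0, 0, 0, 0],
    [-1, 0, 0, 0, 0, 0],
    [-2, 0, 0, 0, 0, 0],
    [-3, 0, 0, 0, 0, 0],
    [-5, 0, 0, 0, 0, 0],
    [-8, 0, 0, 0, 0, 0],
    [-14, 0, 0, 0, 0, 0],
    [-22, 0, 0, 0, 0, 0],
    [-22, 0, 0, 0, 0, 0]
  ]
}}

```text
time_s: 7.95
tool_pos: [482.8, 250.1, 44.8]
ee_rot: [0.0, 1.0, 0.016, -0.0]
force: [-0.3, 0.1, -0.0]
width: 0.071
gripper_force: 0.0
```

```bash
python3 - <<'E'
from h import *
for P in [((482,250,130)),(556,252,130),(556,252,51)]: print(row(P,1.7))
E
```

```text
[-0.86, 0.07, -85.21, 0.02, 0.05, 0.18]
[73.17, 0.5, -85.28, 0.02, 0.05, 0.18]
[73.24, 0.47, -6.28, 0.02, 0.05, 0.18]
```

{"fn": "drive_tool", "kwargs": {
  "series": [
    [-1, 0, -50, 0, 0, 0.2],
    [-1, 0, -85, 0, 0, 0.2],
    [30, 0.2, -100, 0, 0, 0.2],
    [74, 0.5, -100, 0, 0, 0.2],
    [74, 0.5, -100, 0, 0, 0.2],
    [74, 0.5, -100, 0, 0, 0.2],
    [74, 0.5, -100, 0, 0, 0.2],
    [74, 0.5, -100, 0, 0, 0.2]
  ],
  "claw": 85
}}

```text
time_s: 8.75
tool_pos: [557.3, 252.1, 144.7]
ee_rot: [0.0, 1.0, 0.015, -0.0]
force: [-0.3, -0.2, -0.5]
width: 0.995
gripper_force: 0.0
```

```bash
python3 - <<'E'
from h import *
print(row((558,252,51),1.7),tool()[0])
c=capture("wrist"); save(c,"w3.png",(120,0,520,400),1.5)
import pickle; pickle.dump(c,open("w3.pkl","wb"))
hsv=cv2.cvtColor(c["frame"],cv2.COLOR_RGB2HSV)
red=cv2.inRange(hsv,(0,110,90),(8,255,255))|cv2.inRange(hsv,(172,110,90),(180,255,255))
k,l,st,_=cv2.connectedComponentsWithStats(red)
for i in range(1,k):
    if st[i,4]>300:
        x,y,w,h,a=st[i]; print(st[i],np.round(onz(c,[(x,y+h/2),(x+w,y+h/2),(x+w/2,y+h)],66)[:,:2],1).tolist())
E
```

```text
[0.8, 0.1, 93.72, 0.01, 0.04, -0.02] [557.25251316 252.09703066 144.72362308]
[ 282  149   80  127 7089] [[562.3, 275.4], [563.7, 228.2], [521.5, 250.5]]
```

View pics/w3.png

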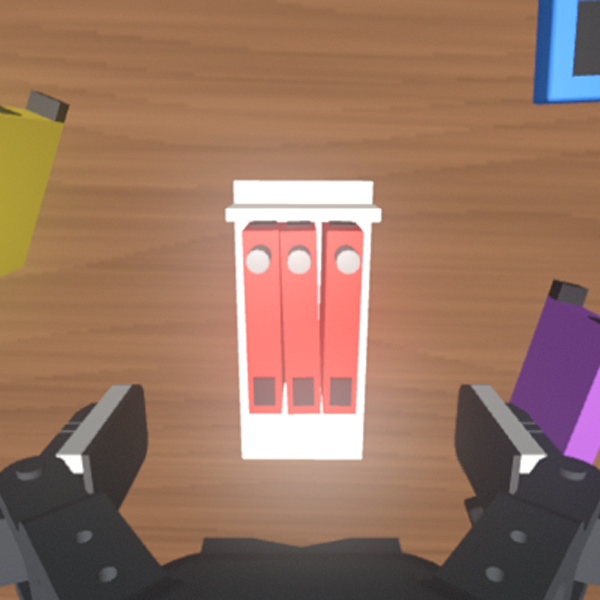

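All three ends line up (front edges at display y≈412, rear ≈225). Now I'll descend and grasp.

{"fn": "drive_tool", "kwargs": {
  "series": [
    [0.8, 0, 40, 0, 0, 0],
    [0.8, 0, 70, 0, 0, 0],
    [0.8, 0, 85, 0, 0, 0],
    [0.8, 0, 93.7, 0, 0, 0],
    [0.8, 0, 93.7, 0, 0, 0],
    [0.8, 0, 93.7, 0, 0, 0]
  ],
  "claw": 66
}}

```text
time_s: 9.4
tool_pos: [559.4, 252.3, 52.2]
ee_rot: [-0.0, 1.0, 0.014, 0.001]
force: [-0.4, 0.5, -0.3]
width: 0.772
gripper_force: 0.0
```

{"fn": "drive_tool", "kwargs": {
  "series": [
    [0, 0, 0, 0, 0, 0],
    [0, 0, 0, 0, 0, 0],
    [0, 0, 0, 0, 0, 0],
    [0, 0, 0, 0, 0, 0],
    [0, 0, 0, 0, 0, 0],
    [0, 0, 0, 0, 0, 0],
    [0, 0, 0, 0, 0, 0],
    [0, 0, 0, 0, 0, 0]
  ],
  "claw": 30,
  "newtons": 70
}}

```text
time_s: 10.2
tool_pos: [559.5, 252.1, 52.4]
ee_rot: [-0.0, 1.0, 0.014, 0.001]
force: [-2.8, -0.7, 9.9]
width: 0.483
gripper_force: 71.2
```

{"fn": "drive_tool", "kwargs": {
  "series": [
    [0, 0, -5, 0, 0, 0],
    [0, 0, -15, 0, 0, 0],
    [0, 0, -35, 0, 0, 0],
    [0, 0, -60, 0, 0, 0],
    [0, 0, -90, 0, 0, 0],
    [0, 0, -130, 0, 0, 0],
    [0, 0, -150, 0, 0, 0],
    [0, 0, -150, 0, 0, 0],
    [0, 0, -150, 0, 0, 0]
  ]
}}

```text
time_s: 11.1
tool_pos: [558.8, 251.7, 201.4]
ee_rot: [-0.0, 1.0, 0.014, 0.0]
force: [-0.5, 0.1, -2.6]
width: 0.482
gripper_force: 71.2
```

```bash
python3 - <<'E'
from h import *
import pickle
p,r=tool(); print(p,r.as_euler('ZYX',degrees=True)); b=(p,r)
c=capture("wrist"); save(c,"w4.png",(120,0,520,400),1.5); pickle.dump((c,p,r),open("w4.pkl","wb"))
print(row((524,-11,202),-11.4,0,b))
E
```

```text
[558.77035109 251.74600204 201.35624223] [ 1.62802371e+00 -2.50358193e-02 -1.79995113e+02]
[-42.22, 261.65, -0.68, -0.01, -0.02, 13.03]
```

View pics/w4.png

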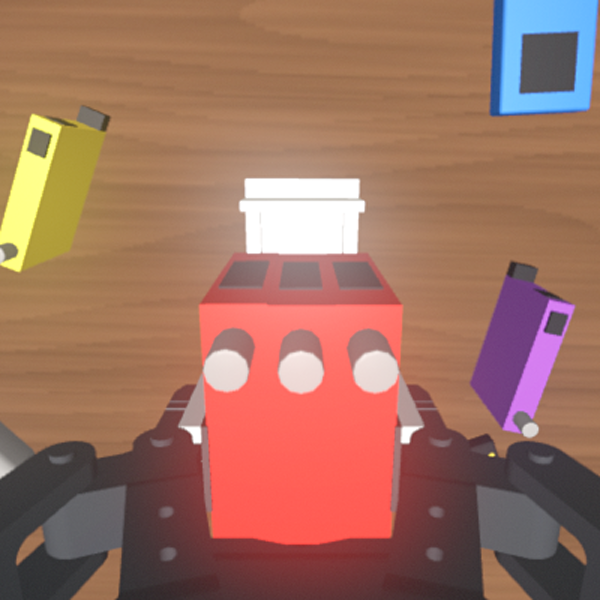

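All three hang level in the gripper. Their rear top edges are flush at display y≈303, with antennas at (227,370), (300,372) and (375,370). Next I'll go behind the cradle and look at it.

```bash
python3 - <<'E'
from h import *
import pickle
c,p,r=pickle.load(open("w4.pkl","rb"))
T=np.array(c["T"]); 
for z in (-13.6,):
    uv=[(253.3,202),(388,202),(260.7,357.5),(380.5,357.5)]
    o,d=ray(c,uv); o=r.inv().apply(o-p); d=r.inv().apply(d); print(np.round(o+d*((z-o[2])/d[:,2])[:,None],1).tolist())
print(row((441,8,215),-11.4))
E
```

```text
[[38.6, -21.4, -13.6], [38.6, 20.5, -13.6], [-19.2, -21.9, -13.6], [-19.2, 20.9, -13.6]]
[-124.34, 240.16, -14.24, 0.03, 0.05, 13.03]
```

{"fn": "drive_tool", "kwargs": {
  "series": [
    [-10, 40, -14, 0, 0, 3],
    [-124, 240, -14, 0, 0, 13],
    [-124, 240, -14, 0, 0, 13],
    [-124, 240, -14, 0, 0, 13],
    [-124, 240, -14, 0, 0, 13],
    [-124, 240, -14, 0, 0, 13],
    [-124, 240, -14, 0, 0, 13],
    [-124, 240, -14, 0, 0, 13],
    [-124, 240, -14, 0, 0, 13],
    [-124, 240, -14, 0, 0, 13],
    [-124, 240, -14, 0, 0, 13]
  ]
}}

```text
time_s: 12.25
tool_pos: [441.9, 9.1, 214.9]
ee_rot: [-0.0, 0.995, -0.098, -0.0]
force: [0.0, -0.1, -2.2]
width: 0.483
gripper_force: 71.8
```

```bash
python3 - <<'E'
from h import *
import pickle
p,r=tool(); print(p,r.as_euler('ZYX',degrees=True),read_state()["joints"])
c=capture("wrist"); save(c,"w5.png",(200,0,440,200),3); pickle.dump((c,p,r),open("w5.pkl","wb"))
E
```

```text
[441.87464192   9.1243583  214.85002083] [-1.13018743e+01  2.76139048e-02 -1.79996626e+02] [ 0.00949423  0.29860227 -0.19825484  2.09635543  0.08437067  0.75435691
 -2.0098275 ]
```

View pics/w5.png

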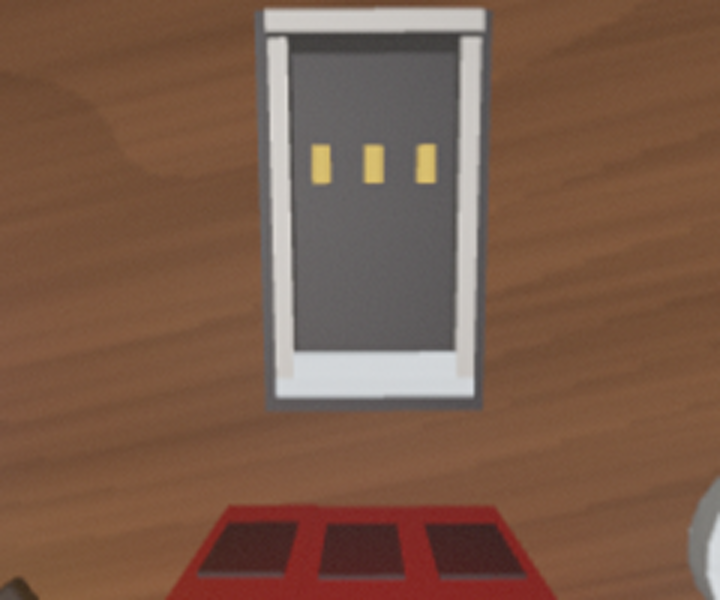

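The empty cradle lies straight ahead:
- lip free edge at display y≈351 (x 292–458)
- rear wall top at y 10–33
- side wall inner edges at x≈290 and 458

```bash
python3 - <<'E'
from h import *
import pickle
c,p,r=pickle.load(open("w5.pkl","rb")); g=cv2.GaussianBlur(cv2.cvtColor(c["frame"],cv2.COLOR_RGB2GRAY),(3,3),0).astype(float)
D=lambda x,y:(200+x/3,y/3)
def sub(v,a,b,s):   # strongest edge of sign s in [a,b], half-px coordinate
    d=s*np.diff(v)[a:b]; i=int(d.argmax()); w=d[max(i-1,0):i+2].clip(0); return a+max(i-1,0)+(w*np.arange(len(w))).sum()/w.sum()+.5
def T(uv,z):
    return np.round(r.inv().apply(onz(c,uv,z)-p),2)
for nm,y0,s,z in(("lip free",351,1,29),("lip outer",398,-1,29),("rear in",33,-1,35),("rear out",10,1,35)):
    q=[]
    for xd in (310,345,400,435):
        u=int(200+xd/3); q.append((u,sub(g[:,u],max(int(y0/3)-4,0),int(y0/3)+4,s)))
    print(nm,T(q,z)[:,:2].tolist())
for nm,x0,s in(("L in",291,-1),("R in",458,1),("L out",273,1),("R out",481,-1)):
    q=[]
    for yd in (80,130,230,300):
        v=int(yd/3); x=x0; q.append((sub(g[v],int(200+x/3)-5,int(200+x/3)+5,s),v))
    print(nm,T(q,28)[:,:2].tolist())
E
```

```text
lip free [[56.68, -15.05], [56.68, -4.89], [56.68, 10.34], [56.76, 20.5]]
lip outer [[43.65, -15.22], [43.65, -4.95], [44.21, 10.46], [44.2, 20.73]]
rear in [[137.0, -13.73], [136.99, -4.47], [137.0, 9.41], [137.47, 18.66]]
rear out [[142.5, -13.66], [142.5, -4.45], [142.6, 9.36], [142.6, 18.57]]
L in [[127.26, -20.15], [114.66, -20.27], [89.38, -20.01], [70.29, -20.14]]
R in [[127.27, 25.5], [114.66, 25.7], [89.38, 25.93], [70.28, 25.84]]
L out [[127.27, -25.6], [114.67, -25.31], [89.39, -25.1], [70.29, -25.29]]
R out [[127.28, 30.94], [114.67, 31.22], [89.39, 31.14], [70.29, 31.45]]
```

```bash
cat >> h.py <<'E'
import pickle
def cellpose(xt,zt,tilt,dy=0,dyaw=0):
    _,p,r=pickle.load(open("w5.pkl","rb")); C=p+r.apply([93.35,3.5,0]); C[2]=10; yaw=-11.0
    Z=R.from_euler('z',yaw,degrees=True); Q=Rt(yaw+dyaw,-tilt)
    return C+Z.apply([xt,dy,zt])-Q.apply([-46.4,0,46.4]), yaw+dyaw, -tilt
def cr(*a,**k): return row(*cellpose(*a,**k),base=k.get("base"))
def where():  # current tip in cell frame
    _,p,r=pickle.load(open("w5.pkl","rb")); C=p+r.apply([93.35,3.5,0]); C[2]=10
    Z=R.from_euler('z',-11.0,degrees=True); q,s=tool(); t=q+s.apply([-46.4,0,46.4])
    return np.round(Z.inv().apply(t-C),2), np.round((Z.inv()*s*R.from_quat([1,0,0,0]).inv()).as_euler('ZYX',degrees=True),2)
E
python3 - <<'E'
from h import *
print(where()); print(cellpose(-31,60,25)); print(cr(-31,120,0)); print(cr(-31,60,25))
E
```

```text
(array([-139.76,    4.11,  158.52]), array([-0.31,  0.02,  0.  ]))
(array([524.32889396, -10.96961996, 131.66216866]), -11.0, -25)
[108.78, 3.26, 38.46, -0.0, 0.02, -0.31]
[84.84, 3.4, 83.21, 0.07, 25.02, -0.31]
```

{"fn": "drive_tool", "kwargs": {
  "series": [
    [45, 1.5, 10, 0, 0, 0],
    [85, 3.4, 20, 0, 8, -0.3],
    [85, 3.4, 30, 0, 16, -0.3],
    [85, 3.4, 50, 0, 25, -0.3],
    [85, 3.4, 70, 0, 25, -0.3],
    [84.8, 3.4, 83.2, 0.1, 25, -0.3],
    [84.8, 3.4, 83.2, 0.1, 25, -0.3],
    [84.8, 3.4, 83.2, 0.1, 25, -0.3],
    [84.8, 3.4, 83.2, 0.1, 25, -0.3]
  ]
}}

```text
time_s: 13.2
tool_pos: [536.7, -11.8, 158.0]
ee_rot: [0.021, 0.976, -0.096, 0.195]
force: [-0.5, 0.5, -2.9]
width: 0.48
gripper_force: 74.7
```

```bash
python3 - <<'E'
from h import *
print(where(),read_state()["joints"])
c=capture("wrist"); p,r=tool(); save(c,"w6.png",(170,0,470,220),2.6); pickle.dump((c,p,r),open("w6.pkl","wb"))
E
```

```text
(array([-21.21,   1.39,  87.35]), array([ -0.14, -22.63,  -0.27])) [-0.26205847  0.41955702  0.11670643  2.22259265  0.61323327  0.16124153
 -2.52026761]
```

View pics/w6.png

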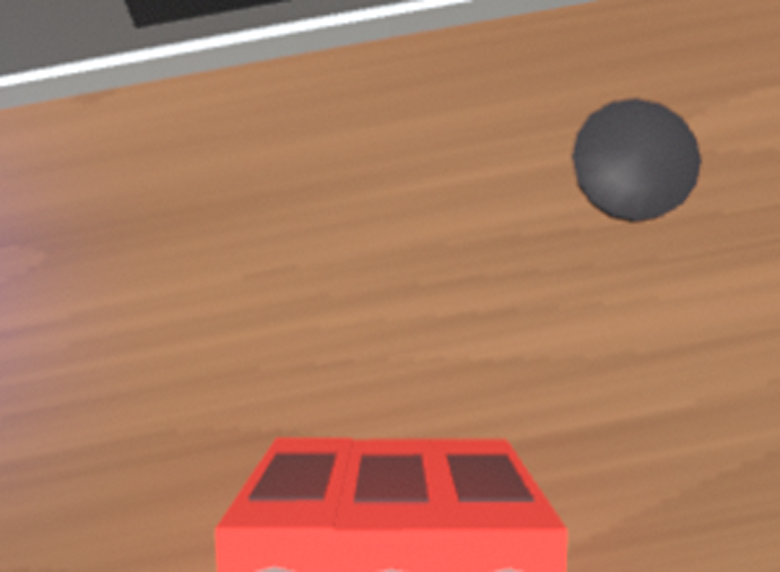

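The wrist joint is at its limit at this outward tilt (j6=0.161, j7=-2.52), and it would get worse lower down. The picture shows the pile intact, with its front edges flush at display y≈527. I'll set the pile back in the tray and regrasp it with the tool leaning about 20° the other way. The toe-down pose then needs a nearly vertical tool.

```bash
python3 - <<'E'
from h import *
print(row((510,0,230),-11,-10)); print(row((480,5,250),-8,0));print(row((520,130,250),-3,0)); print(row((558.5,252,200),1.65,0))
E
```

```text
[1.48, -6.17, -77.4, 0.33, -12.62, -0.14]
[-18.89, -5.14, -107.55, 0.91, -22.61, -3.13]
[-4.88, -135.53, -102.4, 1.9, -22.56, -8.06]
[-10.94, -262.93, -51.43, 2.82, -22.5, -12.65]
```

{"fn": "drive_tool", "kwargs": {
  "series": [
    [0, -4, -30, 0.2, -5, 0],
    [1.5, -6, -77, 0.3, -12.6, -0.1],
    [-19, -5, -107, 0.9, -22.6, -3.1],
    [-19, -5, -107, 0.9, -22.6, -3.1],
    [-5, -135, -102, 1.9, -22.6, -8],
    [-5, -135, -102, 1.9, -22.6, -8],
    [-5, -135, -102, 1.9, -22.6, -8],
    [-11, -263, -51, 2.8, -22.5, -12.6],
    [-11, -263, -51, 2.8, -22.5, -12.6],
    [-11, -263, -51, 2.8, -22.5, -12.6],
    [-11, -263, -51, 2.8, -22.5, -12.6],
    [-11, -263, -51, 2.8, -22.5, -12.6]
  ]
}}

```text
time_s: 14.45
tool_pos: [557.3, 252.8, 198.2]
ee_rot: [0.001, 1.0, 0.015, -0.001]
force: [-0.4, -0.8, -1.7]
width: 0.48
gripper_force: 74.7
```

```bash
python3 - <<'E'
from h import *
print(tool()[0],tool()[1].as_euler('ZYX',degrees=True),read_state()["joints"])
for z in(200,80,53): print(row((558.5,252.1,z),1.65,0))
E
```

```text
[557.28226597 252.80208307 198.2425965 ] [1.73598212e+00 1.35196449e-01 1.79932454e+02] [-0.22281248  0.59742511 -0.44223152  1.67259651  0.30178667  0.94252882
 -2.31806937]
[1.19, 0.74, -1.76, 0.07, 0.14, 0.09]
[1.47, 0.6, 118.24, 0.07, 0.14, 0.09]
[1.54, 0.57, 145.24, 0.07, 0.14, 0.09]
```

{"fn": "drive_tool", "kwargs": {
  "series": [
    [1.2, 0.7, 30, 0.1, 0.1, 0.1],
    [1.4, 0.6, 75, 0.1, 0.1, 0.1],
    [1.4, 0.6, 105, 0.1, 0.1, 0.1],
    [1.4, 0.6, 118, 0.1, 0.1, 0.1],
    [1.4, 0.6, 118, 0.1, 0.1, 0.1],
    [1.4, 0.6, 118, 0.1, 0.1, 0.1],
    [1.4, 0.6, 118, 0.1, 0.1, 0.1],
    [1.4, 0.6, 118, 0.1, 0.1, 0.1]
  ]
}}

```text
time_s: 15.25
tool_pos: [559.3, 251.9, 81.9]
ee_rot: [-0.0, 1.0, 0.014, 0.001]
force: [0.4, 0.3, -2.2]
width: 0.485
gripper_force: 74.7
```

```bash
python3 - <<'E'
from h import *
print(tool()[0],tool()[1].as_euler('ZYX',degrees=True))
print(row((558.5,252.1,53),1.65,0))
E
```

```text
[559.27567166 251.89214158  81.92989926] [ 1.63597878e+00 -1.11506833e-01 -1.79957726e+02]
[-0.83, -0.21, 28.93, -0.04, -0.11, -0.01]
```

{"fn": "drive_tool", "kwargs": {
  "series": [
    [-0.8, -0.2, 8, 0, -0.1, 0],
    [-0.8, -0.2, 14, 0, -0.1, 0],
    [-0.8, -0.2, 20, 0, -0.1, 0],
    [-0.8, -0.2, 24, 0, -0.1, 0],
    [-0.8, -0.2, 27, 0, -0.1, 0],
    [-0.8, -0.2, 28.5, 0, -0.1, 0],
    [-0.8, -0.2, 28.5, 0, -0.1, 0],
    [-0.8, -0.2, 28.5, 0, -0.1, 0]
  ]
}}

```text
time_s: 16.05
tool_pos: [557.6, 251.9, 52.4]
ee_rot: [0.0, 1.0, 0.014, -0.001]
force: [-5.5, -2.9, 8.3]
width: 0.482
gripper_force: 76.3
```

{"fn": "drive_tool", "kwargs": {
  "series": [
    [-0.5, 0, -0.3, 0, 0, 0],
    [-1, 0, -0.3, 0, 0, 0],
    [-1, 0, -0.3, 0, 0, 0],
    [-1, 0, -0.3, 0, 0, 0]
  ]
}}

```text
time_s: 16.45
tool_pos: [557.1, 252.0, 52.4]
ee_rot: [-0.0, 1.0, 0.014, -0.001]
force: [1.2, -0.0, 2.0]
width: 0.48
gripper_force: 75.3
```

{"fn": "drive_tool", "kwargs": {
  "series": [
    [0, 0, 0, 0, 0, 0],
    [0, 0, 0, 0, 0, 0],
    [0, 0, 0, 0, 0, 0],
    [0, 0, 0, 0, 0, 0],
    [0, 0, -40, 0, 0, 0],
    [0, 0, -80, 0, 0, 0],
    [0, 0, -80, 0, 0, 0],
    [0, 0, -80, 0, 0, 0],
    [0, 0, -80, 0, 0, 0]
  ],
  "claw": 66
}}

```text
time_s: 17.35
tool_pos: [556.5, 251.5, 131.6]
ee_rot: [0.0, 1.0, 0.014, -0.001]
force: [0.0, 0.7, -0.8]
width: 0.773
gripper_force: 0.0
```

```bash
cat >> h.py <<'E'
def labels(c,z=66):
    hsv=cv2.cvtColor(c["frame"],cv2.COLOR_RGB2HSV)
    red=cv2.inRange(hsv,(0,100,60),(8,255,255))|cv2.inRange(hsv,(172,100,60),(180,255,255))
    cs,h=cv2.findContours(red,cv2.RETR_CCOMP,cv2.CHAIN_APPROX_NONE); out=[]
    for q,hh in zip(cs,h[0]):
        a=cv2.contourArea(q)
        if a<60: continue
        m=cv2.moments(q); u=(m["m10"]/a,m["m01"]/a); out.append((hh[3]>=0,int(a),np.round(u,1).tolist(),np.round(onz(c,[u],z)[0,:2],1).tolist(),cv2.boundingRect(q)))
    return out
E
python3 - <<'E'
from h import *
c=capture("wrist"); pickle.dump(c,open("w7.pkl","wb")); print(*labels(c),sep="\n")
# per-column-stripe front and rear end of red
hsv=cv2.cvtColor(c["frame"],cv2.COLOR_RGB2HSV)
red=cv2.inRange(hsv,(0,100,60),(8,255,255))|cv2.inRange(hsv,(172,100,60),(180,255,255))
for u in range(282,364,4):
    v=np.where(red[:,u])[0]
    if len(v): print(u,v.min(),v.max(),end=" | ")
print(tool())
def G(gx,gz,tilt):
    Q=Rt(1.65,tilt); return np.array([gx,252.0,gz])-Q.apply([0,0,6])
print(row(G(557,120,20),1.65,20),row(G(557,80,20),1.65,20),row(G(557,47,20),1.65,20))
E
```

```text
(np.False_, 9618, [319.6, 221.2], [561.3, 252.6], (281, 150, 78, 139))
(np.True_, 325, [344.3, 273.6], [529.5, 237.4], (336, 263, 18, 22))
(np.True_, 331, [320.0, 273.6], [529.2, 251.5], (312, 263, 17, 22))
(np.True_, 334, [295.7, 273.5], [528.8, 265.6], (287, 263, 18, 22))
(np.True_, 330, [319.2, 181.2], [584.0, 253.5], (310, 170, 20, 23))
(np.True_, 337, [346.7, 180.9], [584.6, 238.7], (337, 169, 21, 24))
(np.True_, 332, [291.7, 180.7], [583.8, 268.2], (282, 169, 20, 24))
282 159 212 | 286 152 288 | 290 158 288 | 294 158 288 | 298 158 288 | 302 158 288 | 306 150 288 | 310 150 288 | 314 158 288 | 318 158 288 | 322 158 288 | 326 158 288 | 330 150 288 | 334 154 288 | 338 158 288 | 342 158 288 | 346 158 288 | 350 150 288 | 354 156 288 | 358 161 162 | (array([556.46631006, 251.5608059 , 131.31760936]), Rotation.from_matrix(array([[ 9.99577629e-01,  2.88970933e-02, -3.08584346e-03],
                            [ 2.88946437e-02, -9.99582113e-01, -8.35494205e-04],
                            [-3.10869728e-03,  7.45976969e-04, -9.99994890e-01]])))
[2.62, -0.43, 5.67, 0.04, -19.82, -0.0] [2.74, -0.46, 45.67, 0.04, -19.82, -0.0] [2.84, -0.48, 78.67, 0.04, -19.82, -0.0]
```

All three labels and antennas align to about 0.3 mm. Next I'll tilt the tool and regrasp.

{"fn": "drive_tool", "kwargs": {
  "series": [
    [2.6, -0.4, 3, 0, -8, 0],
    [2.6, -0.4, 4, 0, -16, 0],
    [2.6, -0.4, 5, 0, -19.8, 0],
    [2.7, -0.5, 30, 0, -19.8, 0],
    [2.7, -0.5, 50, 0, -19.8, 0],
    [2.8, -0.5, 65, 0, -19.8, 0],
    [2.8, -0.5, 72, 0, -19.8, 0],
    [2.8, -0.5, 78, 0, -19.8, 0],
    [2.8, -0.5, 78, 0, -19.8, 0],
    [2.8, -0.5, 78, 0, -19.8, 0]
  ]
}}

```text
time_s: 18.4
tool_pos: [559.8, 252.6, 54.9]
ee_rot: [0.002, 0.985, 0.014, -0.172]
force: [0.6, -0.2, 0.8]
width: 0.776
gripper_force: 0.0
```

```bash
python3 - <<'E'
from h import *
p,r=tool(); print(p,r.as_euler('ZYX',degrees=True),p+r.apply([0,0,6]),read_state()["joints"],read_state()["force"])
E
```

```text
[559.83250934 252.62264911  54.92882309] [   1.659236     19.8519504  -179.98669397] [557.79577807 252.56504464  49.28538376] [-0.18711898  0.94705971 -0.45359531  1.45490599  0.22451417  1.12055847
 -2.19559949] [ 0.6353851  -0.2217835   0.76979468]
```

{"fn": "drive_tool", "kwargs": {
  "series": [
    [0, 0, 0, 0, 0, 0],
    [0, 0, 0, 0, 0, 0],
    [0, 0, 0, 0, 0, 0],
    [0, 0, 0, 0, 0, 0],
    [0, 0, 0, 0, 0, 0],
    [0, 0, 0, 0, 0, 0],
    [0, 0, 0, 0, 0, 0],
    [0, 0, 0, 0, 0, 0]
  ],
  "claw": 30,
  "newtons": 70
}}

```text
time_s: 19.2
tool_pos: [560.0, 252.5, 55.1]
ee_rot: [0.002, 0.985, 0.014, -0.172]
force: [0.6, 0.0, 6.8]
width: 0.48
gripper_force: 71.4
```

```bash
python3 - <<'E'
from h import *
p,r=tool(); pickle.dump((p,r),open("grasp.pkl","wb")); print(p,r.as_euler('ZYX',degrees=True))
for z in (10,60,145): print(row(p+[0,0,z],1.65,20))
print(row((520,120,215),-5,15))
E
```

```text
[559.98477773 252.54695642  55.11451267] [   1.64575982   19.8417736  -179.98628142]
[-3.39, -0.0, -9.41, -0.02, -0.16, -0.0]
[-20.37, -0.01, -56.44, -0.02, -0.16, -0.0]
[-49.22, -0.03, -136.39, -0.02, -0.16, -0.0]
[-95.45, 131.31, -135.57, 1.98, 4.84, 6.34]
```

{"fn": "drive_tool", "kwargs": {
  "series": [
    [-1.7, 0, -4.7, 0, 0, 0],
    [-3.4, 0, -9.4, 0, 0, 0],
    [-10, 0, -28, 0, 0, 0],
    [-20, 0, -56, 0, 0, 0],
    [-35, 0, -96, 0, 0, 0],
    [-49, 0, -136, 0, 0, 0],
    [-49, 0, -136, 0, 0, 0],
    [-49, 0, -136, 0, 0, 0],
    [-49, 0, -136, 0, 0, 0]
  ]
}}

```text
time_s: 20.1
tool_pos: [559.4, 252.1, 198.4]
ee_rot: [0.003, 0.985, 0.014, -0.173]
force: [-0.7, -0.4, -2.5]
width: 0.483
gripper_force: 71.2
```

```bash
cat >> h.py <<'E'
try:
    pg,rg=pickle.load(open("grasp.pkl","rb"))
    a=np.array([np.cos(np.radians(1.65)),np.sin(np.radians(1.65)),0])
    tip=np.array([595.7,0,6])-85*a; tip[1]=pg[1]+(tip[0]-pg[0])*a[1]; TIP=rg.inv().apply(tip-pg); GT=19.84
    PILE=rg.inv()*R.from_euler('z',1.65,degrees=True)   # pile axes in tool frame
except Exception as e: print(e)
YAW=-11.0
def cell():
    _,p,r=pickle.load(open("w5.pkl","rb")); C=p+r.apply([93.35,3.5,0]); C[2]=10; return C,R.from_euler('z',YAW,degrees=True)
def cellpose(xt,zt,tilt,dy=0,dyaw=0):
    C,Z=cell(); Q=Rt(YAW+dyaw,GT-tilt); return C+Z.apply([xt,dy,zt])-Q.apply(TIP), YAW+dyaw, GT-tilt
def where():
    C,Z=cell(); q,s=tool(); e=(Z.inv()*s*PILE).as_euler('ZYX',degrees=True)
    return "tip",np.round(Z.inv().apply(q+s.apply(TIP)-C),2),"yaw,tilt,roll",np.round(e*[1,-1,1],2)
E
python3 - <<'E'
from h import *
p,r=tool(); print(TIP,where(),read_state()["joints"])
c=capture("wrist"); pickle.dump((c,p,r),open("w8.pkl","wb"))
P=lambda x,y,z: p+r.apply(TIP+PILE.apply([x,y,z]))
print("pred rear-top L,R",proj(c,[P(85,21,60),P(85,-21,60)]).round(1).tolist(),"labels")
print(*labels(c),sep="\n")
hsv=cv2.cvtColor(c["frame"],cv2.COLOR_RGB2HSV)
red=cv2.inRange(hsv,(0,100,60),(8,255,255))|cv2.inRange(hsv,(172,100,60),(180,255,255))
for v in range(130,300,12):
    x=np.where(red[v,180:460])[0]
    if len(x): print(v,180+x.min(),180+x.max(),end=" | ")
print(row((520,120,215),-5,GT)); print(row(*cellpose(-31,75,22)))
E
```

```text
[-2.96743289e+01  1.81239623e-02  6.29221488e+01] ('tip', array([-72.49, 254.11, 139.43]), 'yaw,tilt,roll', array([12.67, -0.11, -0.05])) [-0.16920305  0.77519538 -0.48961548  1.39451252  0.159028    1.34442293
 -2.18637427]
pred rear-top L,R [[250.7, 238.4], [393.9, 238.3]] labels
(np.False_, 60, [397.6, 261.2], [441.8, 180.7], (392, 256, 16, 11))
(np.False_, 24215, [321.3, 256.3], [446.1, 248.5], (246, 147, 155, 232))
(np.True_, 1508, [320.0, 281.9], [413.0, 248.7], (304, 254, 33, 56))
(np.True_, 1366, [359.8, 189.6], [517.1, 221.5], (343, 165, 37, 49))
(np.True_, 1377, [320.3, 189.7], [516.2, 251.4], (305, 165, 31, 50))
(np.True_, 1374, [280.6, 189.5], [515.5, 281.4], (261, 164, 38, 50))
154 270 371 | 166 267 374 | 178 264 377 | 190 261 380 | 202 258 382 | 214 255 440 | 226 252 388 | 238 249 391 | 250 250 390 | 262 236 404 | 274 254 387 | 286 221 419 | 298 253 432 | [-46.3, 130.96, -1.08, 2.31, 0.14, 6.25]
[-18.77, 262.99, 59.24, 2.01, 22.05, 12.58]
```

The prediction matches the picture to 2 px, so the pile pose in hand is confirmed. Moving over the cradle.

{"fn": "drive_tool", "kwargs": {
  "series": [
    [-46, 131, -1, 2, 0, 6],
    [-46, 131, -1, 2, 0, 6],
    [-46, 131, -1, 2, 0, 6],
    [-30, 220, 0, 2, 8, 11],
    [-19, 263, 20, 2, 16, 12.6],
    [-19, 263, 59, 2, 22, 12.6],
    [-19, 263, 59, 2, 22, 12.6],
    [-19, 263, 59, 2, 22, 12.6],
    [-19, 263, 59, 2, 22, 12.6],
    [-19, 263, 59, 2, 22, 12.6],
    [-19, 263, 59, 2, 22, 12.6],
    [-19, 263, 59, 2, 22, 12.6]
  ]
}}

```text
time_s: 21.35
tool_pos: [529.8, -11.0, 150.1]
ee_rot: [0.001, 0.995, -0.096, 0.019]
force: [-0.8, 0.0, -3.9]
width: 0.484
gripper_force: 71.6
```

```bash
python3 - <<'E'
from h import *
print(where(),read_state()["joints"])
print(row(*cellpose(-31,30,22)))
c=capture("wrist"); p,r=tool(); save(c,"w9.png",(170,0,470,225),2.6); pickle.dump((c,p,r),open("w9.pkl","wb"))
E
```

```text
('tip', array([-30.41,   1.09,  76.1 ]), 'yaw,tilt,roll', array([1.000e-02, 2.204e+01, 4.000e-02])) [ 0.17895108  0.52337327 -0.36782977  1.95931318  0.31104822  0.6749192
 -2.14473215]
[-2.31, 1.08, 46.06, -0.05, -0.04, 0.01]
```

{"fn": "drive_tool", "kwargs": {
  "series": [
    [-1, 0.5, 15, 0, 0, 0],
    [-2, 1, 30, 0, 0, 0],
    [-2.3, 1.1, 40, 0, 0, 0],
    [-2.3, 1.1, 46, 0, 0, 0],
    [-2.3, 1.1, 46, 0, 0, 0],
    [-2.3, 1.1, 46, 0, 0, 0],
    [-2.3, 1.1, 46, 0, 0, 0]
  ]
}}

```text
time_s: 22.1
tool_pos: [529.0, -12.5, 104.3]
ee_rot: [0.002, 0.995, -0.096, 0.019]
force: [-0.4, 0.1, -2.3]
width: 0.481
gripper_force: 71.6
```

```bash
python3 - <<'E'
from h import *
print(where(),read_state()["joints"])
print(row(*cellpose(-31,12,22)),row(*cellpose(-31,2,22)))
E
```

```text
('tip', array([-30.88,  -0.54,  30.27]), 'yaw,tilt,roll', array([-0.04, 22.07,  0.03])) [ 0.15028776  0.59518937 -0.32886541  1.98784483  0.36072136  0.57589444
 -2.18779517]
[-0.75, -0.59, 18.29, -0.04, -0.07, -0.03] [-1.14, -0.58, 28.28, -0.04, -0.07, -0.03]
```

{"fn": "drive_tool", "kwargs": {
  "series": [
    [-0.3, -0.4, 6, 0, 0, 0],
    [-0.7, -0.6, 12, 0, 0, 0],
    [-0.8, -0.6, 18, 0, 0, 0],
    [-0.9, -0.6, 21, 0, 0, 0],
    [-1, -0.6, 24, 0, 0, 0],
    [-1, -0.6, 24, 0, 0, 0],
    [-1, -0.6, 24, 0, 0, 0]
  ]
}}

```text
time_s: 22.8
tool_pos: [528.8, -11.8, 79.8]
ee_rot: [0.002, 0.995, -0.096, 0.019]
force: [0.8, -0.3, -2.4]
width: 0.486
gripper_force: 71.6
```

```bash
python3 - <<'E'
from h import *
print(where(),read_state()["joints"])
print(row(*cellpose(-31,2,22)),row(*cellpose(-37,2,22)))
E
```

```text
('tip', array([-3.128e+01,  3.000e-02,  5.780e+00]), 'yaw,tilt,roll', array([-3.000e-02,  2.203e+01,  2.000e-02])) [ 0.13013687  0.63631893 -0.30443738  1.99789177  0.38631935  0.52504962
 -2.21226027]
[0.17, -0.02, 3.8, -0.03, -0.03, -0.03] [-5.83, -0.02, 3.57, -0.03, -0.03, -0.03]
```

No contact yet. Lower the toes to 2 mm, then slide under the lip.

{"fn": "drive_tool", "kwargs": {
  "series": [
    [0, 0, 2, 0, 0, 0],
    [0, 0, 3.8, 0, 0, 0],
    [0, 0, 3.8, 0, 0, 0],
    [0, 0, 3.8, 0, 0, 0],
    [-2, 0, 3.7, 0, 0, 0],
    [-4, 0, 3.7, 0, 0, 0],
    [-5.8, 0, 3.6, 0, 0, 0],
    [-5.8, 0, 3.6, 0, 0, 0],
    [-5.8, 0, 3.6, 0, 0, 0]
  ]
}}

```text
time_s: 23.7
tool_pos: [523.2, -10.8, 76.0]
ee_rot: [0.002, 0.995, -0.096, 0.019]
force: [0.9, 0.1, -3.1]
width: 0.477
gripper_force: 71.6
```

```bash
python3 - <<'E'
from h import *
print(where(),read_state()["joints"],read_state()["torque"])
for a in((-38,2,20),(-39.4,1.5,15),(-40.8,1.2,10),(-41.8,1,5),(-42.3,.5,0)): print(row(*cellpose(*a)))
E
```

```text
('tip', array([-3.696e+01, -3.000e-02,  1.970e+00]), 'yaw,tilt,roll', array([-3.000e-02,  2.203e+01,  2.000e-02])) [ 0.1235458   0.63687414 -0.29859884  2.01365639  0.39194477  0.50815907
 -2.22206839] [0.01578888 0.10920603 0.01138784]
[1.18, -0.07, 1.03, -0.03, -2.03, -0.02]
[5.03, -0.07, 4.49, -0.03, -7.03, -0.02]
[8.6, -0.07, 8.19, -0.03, -12.03, -0.02]
[12.26, -0.07, 12.24, -0.03, -17.03, -0.02]
[16.05, -0.07, 16.99, -0.03, -22.03, -0.02]
```

{"fn": "drive_tool", "kwargs": {
  "series": [
    [1.2, -0.1, 1, 0, -2, 0],
    [2.5, -0.1, 2.2, 0, -3.7, 0],
    [3.8, -0.1, 3.3, 0, -5.4, 0],
    [5, -0.1, 4.5, 0, -7, 0],
    [5, -0.1, 4.5, 0, -7, 0],
    [6.8, -0.1, 6.3, 0, -9.5, 0],
    [8.6, -0.1, 8.2, 0, -12, 0],
    [8.6, -0.1, 8.2, 0, -12, 0],
    [8.6, -0.1, 8.2, 0, -12, 0],
    [8.6, -0.1, 8.2, 0, -12, 0]
  ]
}}

```text
time_s: 24.7
tool_pos: [531.6, -12.3, 68.2]
ee_rot: [-0.008, 0.992, -0.096, -0.085]
force: [-0.8, 0.1, -1.8]
width: 0.48
gripper_force: 71.6
```

```bash
python3 - <<'E'
from h import *
print(where(),read_state()["joints"],read_state()["torque"])
for a in((-41.8,1,5),(-42.3,.8,0),(-42.3,0.2,0)): print(row(*cellpose(*a)))
E
```

```text
('tip', array([-41.06,   0.08,   1.21]), 'yaw,tilt,roll', array([-1.00e-02,  1.01e+01,  1.00e-02])) [ 0.19994872  0.74244731 -0.37829104  1.82812354  0.28533275  0.79493758
 -2.0881796 ] [-0.06589196 -0.21703775  0.00667286]
[4.78, 0.05, 3.22, -0.02, -5.09, -0.01]
[9.42, 0.06, 6.79, -0.02, -10.09, -0.0]
[9.52, 0.06, 7.38, -0.02, -10.09, -0.0]
```

{"fn": "drive_tool", "kwargs": {
  "series": [
    [2.4, 0, 1.6, 0, -2.5, 0],
    [4.8, 0, 3.2, 0, -5.1, 0],
    [4.8, 0, 3.2, 0, -5.1, 0],
    [7.1, 0, 5, 0, -7.6, 0],
    [9.4, 0, 6.8, 0, -10.1, 0],
    [9.4, 0, 6.8, 0, -10.1, 0],
    [9.4, 0, 6.8, 0, -10.1, 0],
    [9.4, 0, 6.8, 0, -10.1, 0]
  ]
}}

```text
time_s: 25.5
tool_pos: [539.6, -13.8, 60.1]
ee_rot: [-0.017, 0.981, -0.094, -0.171]
force: [0.8, 0.5, -1.5]
width: 0.482
gripper_force: 71.6
```

```bash
python3 - <<'E'
from h import *
print(where(),read_state()["force"],read_state()["torque"])
for a in((-42.3,.2,0),(-42.3,-.5,0)): print(row(*cellpose(*a)))
E
```

```text
('tip', array([-42.29,   0.13,   0.93]), 'yaw,tilt,roll', array([0.  , 0.02, 0.01])) [ 0.84315498  0.47441663 -1.51436005] [-0.09538438 -0.49716677 -0.01824391]
[0.26, 0.11, 0.7, -0.02, -0.02, 0.0]
[0.5, 0.11, 1.36, -0.02, -0.02, 0.0]
```

{"fn": "drive_tool", "kwargs": {
  "series": [
    [0.2, 0, 0.5, 0, 0, 0],
    [0.3, 0, 0.9, 0, 0, 0],
    [0.4, 0, 1.2, 0, 0, 0],
    [0.4, 0, 1.2, 0, 0, 0],
    [0.4, 0, 1.2, 0, 0, 0]
  ]
}}

```text
time_s: 26.0
tool_pos: [539.8, -13.9, 59.1]
ee_rot: [-0.017, 0.98, -0.095, -0.172]
force: [-2.0, -0.4, 7.0]
width: 0.477
gripper_force: 72.9
```

```bash
python3 - <<'E'
from h import *
print(where(),read_state()["force"],read_state()["torque"])
E
```

```text
('tip', array([-42.1 ,   0.07,  -0.  ]), 'yaw,tilt,roll', array([-0.02, -0.05,  0.01])) [-1.95700543 -0.35974296  6.96414667] [-0.14179525  0.4736527   0.0125681 ]
```

The pile is on the floor (7 N). I'll release and retreat along the tool axis.

{"fn": "drive_tool", "kwargs": {
  "series": [
    [0, 0, 0, 0, 0, 0],
    [0, 0, 0, 0, 0, 0],
    [0, 0, 0, 0, 0, 0],
    [0, 0, 0, 0, 0, 0],
    [0, 0, 0, 0, 0, 0],
    [0, 0, -20, 0, 0, 0],
    [0, 0, -60, 0, 0, 0],
    [0, 0, -110, 0, 0, 0],
    [-60, 0, -150, 0, 0, 0],
    [-100, 0, -180, 0, 0, 0],
    [-100, 0, -180, 0, 0, 0],
    [-100, 0, -180, 0, 0, 0]
  ],
  "claw": 66
}}

```text
time_s: 27.2
tool_pos: [507.5, -7.5, 264.7]
ee_rot: [-0.017, 0.981, -0.094, -0.17]
force: [1.2, 0.5, 0.1]
width: 0.773
gripper_force: 0.0
```

```bash
python3 - <<'E'
from h import *
print(tool(),read_state()["force"])
w=capture("wrist"); t=capture("top"); s=capture("scene"); C,Z=cell()
for c,n in((w,"w"),(t,"t"),(s,"s")):
    print(n)
    for l in labels(c,70):
        u=np.array(l[2]); 
        if np.linalg.norm(onz(c,[u],70)[0,:2]-C[:2])<80: print(l[:3],np.round(Z.inv().apply(onz(c,[u],70)-C),1))
pc=proj(w,C); ps=proj(s,C); print(pc,ps)
def cut(c,p,h,k):
    x,y=p[0].astype(int); x=int(np.clip(x,h,640-h)); y=int(np.clip(y,h,400-h)); return cv2.resize(c["frame"][y-h:y+h,x-h:x+h,::-1],(400,400),interpolation=cv2.INTER_CUBIC)
cv2.imwrite("pics/end.png",np.hstack([cut(w,pc,120,0),cut(s,ps-[0,15],50,0)]))
E
```

```text
(array([507.49994454,  -7.46804238, 264.6934673 ]), Rotation.from_matrix(array([[ 9.24359868e-01, -1.90871918e-01, -3.30343376e-01],
                            [-1.79488204e-01, -9.81614678e-01,  6.49354154e-02],
                            [-3.36664254e-01, -7.30952930e-04, -9.41624472e-01]]))) [1.2306871  0.46845473 0.1036894 ]
w
(np.False_, 5531, [320.8, 61.4]) [[ 9.7  0.4 60. ]]
(np.True_, 128, [338.0, 102.5]) [[-23.  -13.8  60. ]]
(np.True_, 136, [321.0, 102.9]) [[-23.4   0.2  60. ]]
(np.True_, 128, [304.0, 102.5]) [[-23.   14.3  60. ]]
(np.True_, 170, [340.4, 30.2]) [[ 31.9 -14.1  60. ]]
(np.True_, 167, [320.6, 30.2]) [[31.9  0.6 60. ]]
(np.True_, 170, [301.0, 29.9]) [[32.1 15.1 60. ]]
t
s
(np.False_, 704, [313.6, 185.3]) [[14.5 23.  60. ]]
[[321.19234643  55.96976251]] [[314.97001849 196.3946298 ]]
```

View pics/end.png

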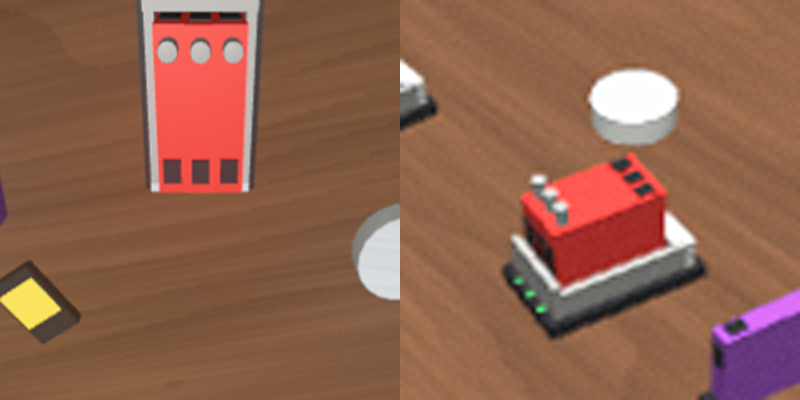

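The picture shows all three upright and flush in the cradle. Labels are at (172/200/229,172), antennas in line at y≈50, toes under the lip, and the gripper is clear. Measured from the labels, the toe tips are at x ≈ -41.5 mm, inside the window.

```bash
python3 -c "
from bench import *
print(job_done())"
```

```text
the job is handed in; nothing more can be done
None
```

All three red receivers are standing upright in the empty cradle with their toes under the lip, released with the gripper clear; the job was handed in at about 27 s of robot time, and the interface returned no verdict.

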